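Change the cuvette segments of the reaction rotor

TASK

Change the cuvette segments: lift the spent ones out of the reaction rotor into the waste tray, and fit every new segment standing on the deck fully down in a keyed nest of its own (any nest), turned so that its key lug matches the cutout. Only when that is done, turn the turns counter's reset knob back, anticlockwise seen from above, to its zero stop. Also slide the reference blade flat into the photometer's slot until its shoulder meets the jaw, leaving it there for the baseline reading, and do not knock over or push away the packs, bottle, cap, tweezers and pipette lying about.

Things in the scene. Friction and masses are not known exactly. Their poses are not given: they have to be found in the camera images.
- segment1: Cuvette segment, 80 g: six clear square cuvettes in a dark grey carrier 26 mm (x) by 84 mm (y) by 30 mm tall, upright on the deck. A key lug, as tall as the carrier, juts out of its +x side at x = 13..25, y = 22..42 mm: the outline fits one way only. Bail handle on top: see segment2. Origin: centre of the carrier's underside (without lug), z up. 2 or 3 new ones are present.
- segment2: Same as segment1; may be absent. Every segment's bail handle: a bar along y over the carrier's middle (x = 0), 10 mm thick (x), 78 mm long, z = 48..60 mm, on posts at y = -36 and +36 mm; below the bar it is open down to the carrier's top at z = 30 mm.
- segment3: Same as segment1; may be absent.
- spent1: Spent segment, same as segment1 in every way, but starting seated in a nest of the rotor. One or both spent ones are present.
- spent2: Same as spent1; may be absent.
- waste_tray: Open waste tray for spent segments: 120 mm (x) by 130 mm (y), 28 mm tall, walls 4 mm, floor 4 mm thick. Origin: centre of its underside. Fixed. Both spent segments fit standing side by side, their length along the tray's y.
- rotor: Reaction rotor: low round disc, 256 mm across, locked, with four identical nests 76 mm from its centre, every quarter turn, and a hub 46 mm above the deck. The tops of the nest blocks are 48 mm above the deck. Origin: its centre, at deck height. Fixed.
- nest1: One-way cutout pocket on the rotor for one segment. Origin: pocket floor, 30 mm above the deck; z up; 18 mm deep, upright walls. Outline: the segment's plus 2.5 mm on every side; a seated segment has the nest's origin and axes. x points outward from the rotor's centre, y anticlockwise round the rim; the key recess is on the outer side at +y. Fixed.
- nest2: Another nest of the rotor, same as nest1.
- nest3: Another nest of the rotor, same as nest1.
- nest4: Another nest of the rotor, same as nest1.
- counter: Rotor drive box, 110 mm (x) by 100 mm (y) by 46 mm tall, with five counter drums behind a window along its -x edge and the reset knob on top, 10 mm towards +x from the middle. Origin: centre of its underside, z up. Fixed.
- reset_knob (a joint): Angle of the reset knob (rad): 0 at the zero stop, growing clockwise seen from above; starts somewhere from 1.3 to 2.6. Friction about 0.04 N m, no spring: stays where it is left. At 0 the knob's bar lies along the box's x axis and its white line points to the long zero mark, on the box's -x side.
- reset_knob_grip (a point): On the knob's axis at gripping height, 83 mm above the deck. The point turns with the knob: the grip bar lies along its x axis, 42 mm long, 14 mm thick (y), and reaches from 60 to 90 mm above the deck; below it is the knob's disc.
- blade: Reference blade, 120 g, lying flat: foot 50 (x) by 44 (y) mm, 5 mm thick, centred on the origin; from its front edge (the shoulder, x = 25 mm) the steel blade runs to x = 75 mm, 30 mm wide (24 mm over the last 10 mm), 5 mm thick. Upright black grip on the foot: 40 mm along x, 10 mm thick (y), z = 5..43 mm. Origin: centre of the foot's underside; x towards the tip.
- blade_tip (a point): Middle of the blade's tip, at x = 75 mm, y = 0, z = 2.5 mm of the blade.
- photometer: Photometer: black jaw 60 mm deep, 80 wide, 46 tall, before a lamp house 95 mm tall. Its slot opens to -x: 36 mm wide (y), z = 12..21 mm, 60 mm deep. A sill 44 mm wide, top at z = 12 mm, stands out 50 mm before it. Origin: on the deck below the middle of the slot's mouth; +x into the slot. Blade fully in (shoulder on the jaw): its origin at x = -25, y = 0, z = 12 mm, same axes. Fixed.
- pack1: Bystander: brown reagent pack standing upright, 68 x 26 mm, 94 mm tall with cap. Origin under its middle.
- pack2: Bystander: same as pack1.
- wash_bottle: Bystander: white bottle, 60 mm across, 110 mm tall. Origin under its middle.
- cap: Bystander: small orange cap, 32 mm across, 20 mm tall.
- tweezers: Bystander: steel tweezers lying flat, 138 mm long, 9 mm high.
- pipette: Bystander: grey hand pipette lying down, 190 mm long, 26 mm high.
Things that resemble listed ones, but are neither listed nor needed, are in the scene too. What is shaped like the segment3 but blue or red is not meant.

How it is judged:
On the way, in this order (a step that is already met when the one before it is completed fails the run):
1. the spent segments are in the waste tray, every new segment is fully down in a nest, all let go (x of spent1 in the frame of waste_tray between -0.055 and 0.055 m and y of spent1 in the frame of waste_tray between -0.06 and 0.06 m and z of each of spent1, spent2 in the frame of waste_tray below 0.03 m and x of spent2 in the frame of waste_tray between -0.055 and 0.055 m and y of spent2 in the frame of waste_tray between -0.06 and 0.06 m and ((horizontal distance between segment1 and nest1 below 0.006 m and z of segment1 in the frame of nest1 below 0.004 m and angle between the x axis of segment1 and the x axis of nest1, either way round below 0.12 rad) or (horizontal distance between segment1 and nest2 below 0.006 m and z of segment1 in the frame of nest2 below 0.004 m and angle between the x axis of segment1 and the x axis of nest2, either way round below 0.12 rad) or (horizontal distance between segment1 and nest3 below 0.006 m and z of segment1 in the frame of nest3 below 0.004 m and angle between the x axis of segment1 and the x axis of nest3, either way round below 0.12 rad) or (horizontal distance between segment1 and nest4 below 0.006 m and z of segment1 in the frame of nest4 below 0.004 m and angle between the x axis of segment1 and the x axis of nest4, either way round below 0.12 rad)) and ((horizontal distance between segment2 and nest1 below 0.006 m and z of segment2 in the frame of nest1 below 0.004 m and angle between the x axis of segment2 and the x axis of nest1, either way round below 0.12 rad) or (horizontal distance between segment2 and nest2 below 0.006 m and z of segment2 in the frame of nest2 below 0.004 m and angle between the x axis of segment2 and the x axis of nest2, either way round below 0.12 rad) or (horizontal distance between segment2 and nest3 below 0.006 m and z of segment2 in the frame of nest3 below 0.004 m and angle between the x axis of segment2 and the x axis of nest3, either way round below 0.12 rad) or (horizontal distance between segment2 and nest4 below 0.006 m and z of segment2 in the frame of nest4 below 0.004 m and angle between the x axis of segment2 and the x axis of nest4, either way round below 0.12 rad)) and ((horizontal distance between segment3 and nest1 below 0.006 m and z of segment3 in the frame of nest1 below 0.004 m and angle between the x axis of segment3 and the x axis of nest1, either way round below 0.12 rad) or (horizontal distance between segment3 and nest2 below 0.006 m and z of segment3 in the frame of nest2 below 0.004 m and angle between the x axis of segment3 and the x axis of nest2, either way round below 0.12 rad) or (horizontal distance between segment3 and nest3 below 0.006 m and z of segment3 in the frame of nest3 below 0.004 m and angle between the x axis of segment3 and the x axis of nest3, either way round below 0.12 rad) or (horizontal distance between segment3 and nest4 below 0.006 m and z of segment3 in the frame of nest4 below 0.004 m and angle between the x axis of segment3 and the x axis of nest4, either way round below 0.12 rad)) and contact force between the fingers and segment1 below 0.1 N and contact force between the fingers and segment2 below 0.1 N and contact force between the fingers and segment3 below 0.1 N and contact force between the fingers and spent1 below 0.1 N and contact force between the fingers and spent2 below 0.1 N), for 0.2 s.
2. the reset knob is back at its zero stop (value of joint reset_knob below 0.08 rad), for 0.2 s.
At the end, for the whole second after the job is handed in: Spent segments in the waste tray; every new one in its own nest (6 mm, 0.12 rad), within 4 mm of the pocket floor; knob within 0.08 rad of its zero stop; blade flat on the slot floor, within 6 mm of the slot's middle, shoulder within 4 mm of the jaw (tip 46 mm in); all released and at rest (x of spent1 in the frame of waste_tray between -0.055 and 0.055 m and y of spent1 in the frame of waste_tray between -0.06 and 0.06 m and z of each of spent1, spent2 in the frame of waste_tray below 0.03 m and x of spent2 in the frame of waste_tray between -0.055 and 0.055 m and y of spent2 in the frame of waste_tray between -0.06 and 0.06 m and ((horizontal distance between segment1 and nest1 below 0.006 m and z of segment1 in the frame of nest1 below 0.004 m and angle between the x axis of segment1 and the x axis of nest1, either way round below 0.12 rad) or (horizontal distance between segment1 and nest2 below 0.006 m and z of segment1 in the frame of nest2 below 0.004 m and angle between the x axis of segment1 and the x axis of nest2, either way round below 0.12 rad) or (horizontal distance between segment1 and nest3 below 0.006 m and z of segment1 in the frame of nest3 below 0.004 m and angle between the x axis of segment1 and the x axis of nest3, either way round below 0.12 rad) or (horizontal distance between segment1 and nest4 below 0.006 m and z of segment1 in the frame of nest4 below 0.004 m and angle between the x axis of segment1 and the x axis of nest4, either way round below 0.12 rad)) and ((horizontal distance between segment2 and nest1 below 0.006 m and z of segment2 in the frame of nest1 below 0.004 m and angle between the x axis of segment2 and the x axis of nest1, either way round below 0.12 rad) or (horizontal distance between segment2 and nest2 below 0.006 m and z of segment2 in the frame of nest2 below 0.004 m and angle between the x axis of segment2 and the x axis of nest2, either way round below 0.12 rad) or (horizontal distance between segment2 and nest3 below 0.006 m and z of segment2 in the frame of nest3 below 0.004 m and angle between the x axis of segment2 and the x axis of nest3, either way round below 0.12 rad) or (horizontal distance between segment2 and nest4 below 0.006 m and z of segment2 in the frame of nest4 below 0.004 m and angle between the x axis of segment2 and the x axis of nest4, either way round below 0.12 rad)) and ((horizontal distance between segment3 and nest1 below 0.006 m and z of segment3 in the frame of nest1 below 0.004 m and angle between the x axis of segment3 and the x axis of nest1, either way round below 0.12 rad) or (horizontal distance between segment3 and nest2 below 0.006 m and z of segment3 in the frame of nest2 below 0.004 m and angle between the x axis of segment3 and the x axis of nest2, either way round below 0.12 rad) or (horizontal distance between segment3 and nest3 below 0.006 m and z of segment3 in the frame of nest3 below 0.004 m and angle between the x axis of segment3 and the x axis of nest3, either way round below 0.12 rad) or (horizontal distance between segment3 and nest4 below 0.006 m and z of segment3 in the frame of nest4 below 0.004 m and angle between the x axis of segment3 and the x axis of nest4, either way round below 0.12 rad)) and value of joint reset_knob below 0.08 rad and x of blade_tip in the frame of photometer above 0.046 m and y of blade_tip in the frame of photometer between -0.006 and 0.006 m and z of blade in the frame of photometer below 0.017 m and angle between the x axis of blade and the x axis of photometer, either way round below 0.15 rad and linear speed of each of segment1, segment2, segment3, spent1, spent2, blade below 0.02 m/s); the robot touches nothing.
It fails at once if a bystander (pack, bottle, cap, tweezers, pipette) is pushed more than 5 cm away (distance of any of pack1, pack2, wash_bottle, cap, tweezers, pipette from where it was at the start of the episode above 0.05 m).
It fails at once if a pack or the wash bottle is knocked over (angle between any of pack1, pack2, wash_bottle's own z axis and vertical above 0.7 rad).
Of segment1, segment2, segment3 only 2 to 3 are there at a start; the rules pass over those that are not, and their reading is None.
Of spent1, spent2 only 1 to 2 are there at a start; the rules pass over those that are not, and their reading is None.
At some moment in a run one of segment1, segment2, segment3, blade may be knocked a few centimetres aside while the robot is not near it.
Once in a run the grip may slacken for a moment while it holds something.
It also fails if it takes over 210 s, if anything falls off the work surface, if the arm or the gripper's body presses on something with over 40 N, if the wrist force passes 120 N, or if a joint passes its speed limit or range.

ROBOT

A 7-joint arm with a two-finger parallel gripper is mounted at the origin on the work surface. World frame = base frame: x ahead of the robot, y to its left, z up, the work surface at z = 0. Lengths are in m, angles in rad, forces in N, time in s.
With the tool pointing down it reaches from about 0.35 to 0.9 m from the base axis. Payload 8.1 kg.
Tool frame: the origin (TCP) lies where the fingers leave the gripper's body, on its centre line; the fingertips stand 66 mm ahead of it and the grasp point (between the pads) lies 47 mm ahead of it; z points along the fingers, y is the line along which they close (so a half turn about z gives the same grasp; the last joint's range is limited). The gripper opens to 92 mm and grips with 3 to 60 N. Pads are 19 mm wide; open, the fingers measure 130 mm over their backs; the gripper's body (75 mm by 190 mm) begins 47 mm behind the grasp point.
Start: joints at [1.214, 0.434, 0.025, 1.573, -0.012, 1.134, -0.075], TCP at [0.157, -0.605, 0.292] pointing down, gripper open.
Joint ranges: [-2.62, 2.62], [-0.44, 2.09], [-1.27, 1.32], [0.08, 2.57], [-1.32, 4.46], [0.12, 2], [-2.74, 2.74]. Speed limits (rad/s): [2.22, 2.22, 3.01, 3.01, 3.14, 3.14, 3.14].

INTERFACE

Orientations are given as a rotation vector (axis times angle).
In Python, from cell import arm gives the robot as it stands.
- The arm moves only by the tool send_rows, never from a script. Its argument "motion" is text: rows parted by semicolons, each of 7 numbers parted by spaces: the closure, from 0 (fully open) to 1 (shut), then the shift along the world's x, y, z in m, then the turn, a rotation vector about the world's x, y, z in degrees. A call has 1 to 5 rows; each row shifts and turns the commanded pose from where the row before left it; what a row does not reach is not made up. A row lasts 1/8 s, in which the tool goes at most 62.5 mm and 10.7 degrees, less where a joint would pass 70% of its speed; a pose out of reach is approached as far as the arm can. A call is refused whole if a number of a shift passes 0.0625 or a number of a turn 10.7, either way. A call with a gripper value outside its range is refused whole. The fingers move at their own pace and stop on an object; "force" is the grip in N (left out, the last holds). Time passes only in rows, so rows that do not move let the fingers close. It gives the time, the measured TCP pose, the force, the opening and the grip force at its end, in the units of the state.
- arm.observe(): the state, without advancing time (a new reading comes with each control period).
- arm.get_image(name): name is "side" or "top" or "wrist"; returns (picture, depth): 420x560x3 uint8, blue, green, red; 420x560 float32, m along the optical axis (not along the pixel's ray), 0 where there is no reading.
- arm.camera_model(name): a dict with "fx", "fy", "cx", "cy" (pixels), "D" ([k1, k2, p1, p2, k3] as OpenCV has them; the pictures are not rectified), "view" (4x4, takes a point from world to camera coordinates). Camera axes: x right, y down, z forward; pixel columns grow to the right and rows downward; lengths in m; the calibration is good to about 2 mm. A picture is of the moment at which its call begins: read the wrist's pose just before it. camera_model takes no time and is no camera call; for the wrist camera it gives the pose at the moment of the call.
- arm.sign_off(): hands the job in; it is judged then, once.
The state is a dict: "clock": time; "joints": joint angles; "dq": joint speeds; "joint_efforts": joint torques, N m; "position": TCP position; "ee_rot": TCP orientation; "force": force on the tool from outside, world axes, zero at the start; "ft_torque": the same for the moment, N m; "width": opening from 0.0 (shut) to 1.0 (fully open); "gripper_force": force on a finger pad.
Only numpy, scipy, OpenCV 4.12 (cv2) and the standard library are available. Lean on these libraries where they do the work, as an engineer would, in place of code of your own. Each camera call takes 0.05 s, during which the arm holds its last target. There are 200 camera calls.

## Working session

There is one attempt and no reset: what is moved stays moved. The work goes in short steps, Python scripts to look and compute and a tool call to move; the robot and the scene stay as the last step left them, time stands still between calls to the robot, and variables do not carry over. Pictures are saved under pics/ and viewed, at most 14 in all, crops included, and the job is handed in when it is done.

Besides the shell and the picture viewer there is one more tool, called after ">>>" as name(argument=value, ...), one argument or row to a line, values as JSON. send_rows: Moves the arm, as the interface text tells. Its arguments: {"type":"object","properties":{"motion":{"type":"string"},"force":{"type":"number"}},"required":["motion"]}

```bash
ls; mkdir -p pics; cat > h.py <<'E'
import numpy as np, cv2
from cell import arm
def cap(n):
    m=arm.camera_model(n); im,d=arm.get_image(n); return im,d,m
def ray(m,uv):
    K=np.array([[m['fx'],0,m['cx']],[0,m['fy'],m['cy']],[0,0,1.]])
    p=cv2.undistortPoints(np.array(uv,float).reshape(-1,1,2),K,np.array(m['D'],float)).reshape(-1,2)
    V=np.array(m['view']); R=V[:3,:3]; o=-R.T@V[:3,3]
    return o,np.c_[p,np.ones(len(p))]@R   # per unit depth
def onplane(m,uv,z):
    o,d=ray(m,uv); return o+d*((z-o[2])/d[:,2])[:,None]
def cloud(d,m):
    h,w=d.shape; u,v=np.meshgrid(np.arange(w),np.arange(h))
    o,r=ray(m,np.c_[u.ravel(),v.ravel()])
    P=o+r*d.ravel()[:,None]; P[d.ravel()==0]=np.nan
    return P.reshape(h,w,3)
E
python3 - <<'E'
from h import *
s=arm.observe(); print({k:np.round(v,3) for k,v in s.items()})
for n in('top','side'):
    im,d,m=cap(n); cv2.imwrite(f'pics/{n}0.png',im); np.savez(f'{n}0.npz',im=im,d=d); 
    print(n,{k:np.round(v,3).tolist() for k,v in m.items()})
E
```

```text
pics
{'clock': np.float64(0.0), 'joints': array([ 1.214,  0.435,  0.025,  1.574, -0.012,  1.134, -0.075]), 'dq': array([ 0.002,  0.001,  0.   ,  0.001,  0.001,  0.   , -0.   ]), 'joint_efforts': array([ 0.0000e+00, -6.6785e+01,  9.8500e-01, -3.1446e+01, -6.1000e-02,
        4.3000e-02,  0.0000e+00]), 'position': array([ 0.157, -0.605,  0.291]), 'ee_rot': array([-3.115e+00, -3.970e-01,  1.000e-03]), 'force': array([-0.144,  0.234,  0.214]), 'ft_torque': array([ 0.019, -0.004, -0.041]), 'gripper_force': np.float64(0.0), 'width': np.float64(1.001)}
top {'fx': 400.75, 'fy': 400.75, 'cx': 281.635, 'cy': 209.669, 'D': [0.006, 0.0, 0.0, 0.0, 0.0], 'view': [[0.029, -1.0, 0.008, -0.052], [-0.998, -0.029, -0.048, 0.481], [0.048, -0.007, -0.999, 1.098], [0.0, 0.0, 0.0, 1.0]]}
side {'fx': 434.575, 'fy': 434.575, 'cx': 277.661, 'cy': 204.203, 'D': [-0.113, 0.0, 0.0, 0.0, 0.0], 'view': [[-0.999, -0.042, -0.022, 0.458], [-0.003, 0.514, -0.858, 0.078], [0.048, -0.857, -0.513, 1.159], [0.0, 0.0, 0.0, 1.0]]}
```

View pics/top0.png

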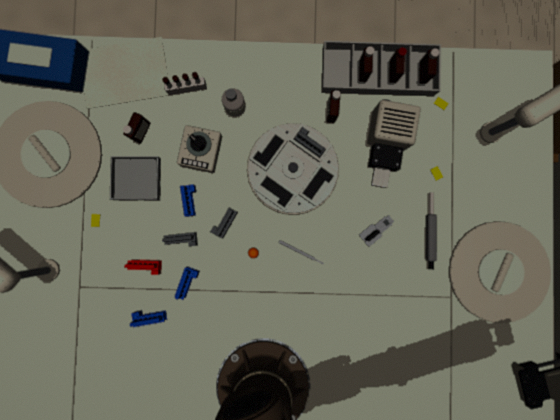

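View pics/side0.png

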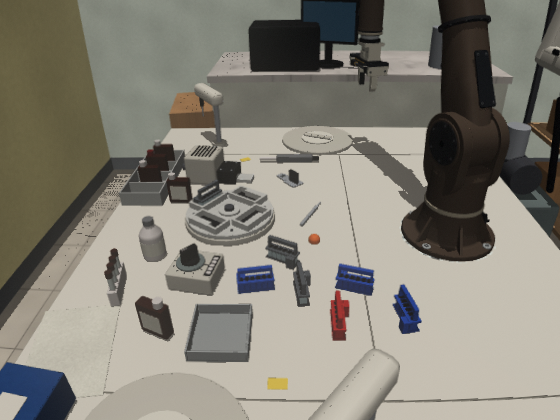

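```bash
python3 - <<'E'
from h import *
im=np.load('top0.npz')['im'];d=np.load('top0.npz')['d'];m=arm.camera_model('top')
P=cloud(d,m); z=P[...,2]
print('deck z',np.nanmedian(z[250:280,300:360]))
c=cv2.resize(im[80:280,100:460],None,fx=2.2,fy=2.2,interpolation=cv2.INTER_CUBIC)
c=cv2.convertScaleAbs(c,alpha=1.4,beta=10)
cv2.imwrite('pics/c1.png',c)
def comp(lo,hi,amin=15):
    k=((z>lo)&(z<hi)).astype(np.uint8); k[:80]=0;k[290:]=0;k[:,:100]=0;k[:,460:]=0
    n,l,st,ce=cv2.connectedComponentsWithStats(k)
    for i in range(1,n):
        if st[i,4]<amin: continue
        q=P[l==i]; (cx,cy),(w,h),a=cv2.minAreaRect((q[:,:2]*1000).astype(np.float32))
        print(lo,hi,'px',ce[i].round(),st[i,4],'xyz',q.mean(0).round(3),'rect',[round(t) for t in(cx,cy,w,h,a)],'med',np.median(im[l==i],0))
comp(.005,.2,12)
comp(.052,.075,8)
E
```

```text
deck z 4.966914489812346e-05
0.005 0.2 px [183.  86.] 497 xyz [0.812 0.241 0.039] rect [817, 248, 39, 128, 1] med [38. 41. 44.]
0.005 0.2 px [373.  93.] 1511 xyz [ 0.811 -0.28   0.036] rect [816, -303, 121, 318, 10] med [26. 28. 31.]
0.005 0.2 px [363.  81.] 19 xyz [ 0.851 -0.255  0.016] rect [852, -257, 6, 25, 11] med [11. 13. 14.]
0.005 0.2 px [393.  81.] 31 xyz [ 0.85  -0.339  0.02 ] rect [851, -341, 26, 5, 87] med [12. 14. 16.]
0.005 0.2 px [233. 102.] 525 xyz [0.761 0.098 0.074] rect [769, 102, 57, 58, 54] med [60. 63. 65.]
0.005 0.2 px [390. 137.] 3115 xyz [ 0.679 -0.32   0.069] rect [681, -317, 127, 246, 69] med [52. 60. 64.]
0.005 0.2 px [136. 127.] 535 xyz [0.687 0.355 0.061] rect [689, 360, 32, 73, 61] med [14. 17. 26.]
0.005 0.2 px [292. 168.] 6557 xyz [ 0.594 -0.063  0.037] rect [597, -63, 256, 251, 75] med [108. 119. 119.]
0.005 0.2 px [199. 148.] 1617 xyz [0.639 0.189 0.049] rect [646, 192, 101, 118, 80] med [68. 78. 82.]
0.005 0.2 px [100. 156.] 20 xyz [0.618 0.471 0.009] rect [617, 470, 3, 39, 89] med [49. 56. 60.]
0.005 0.2 px [134. 176.] 804 xyz [0.564 0.37  0.017] 
[... 2488 characters left out ...]
px [199. 144.] 269 xyz [0.65  0.188 0.057] rect [651, 189, 60, 66, 67] med [34. 36. 33.]
0.052 0.075 px [309. 145.] 161 xyz [ 0.654 -0.105  0.06 ] rect [660, -106, 84, 25, 57] med [34. 33. 32.]
0.052 0.075 px [184. 199.] 127 xyz [0.5   0.222 0.059] rect [500, 222, 77, 11, 11] med [98. 36.  6.]
0.052 0.075 px [223. 222.] 119 xyz [0.442 0.115 0.059] rect [442, 116, 10, 77, 62] med [47. 47. 46.]
0.052 0.075 px [176. 238.] 114 xyz [0.397 0.237 0.06 ] rect [397, 237, 10, 77, 9] med [44. 44. 43.]
0.052 0.075 px [139. 266.] 122 xyz [0.322 0.332 0.059] rect [322, 333, 8, 78, 1] med [  0.    0.  110.5]
0.052 0.075 px [183. 280.] 83 xyz [0.288 0.216 0.06 ] rect [288, 217, 10, 52, 72] med [96. 35.  6.]
```

View pics/c1.png

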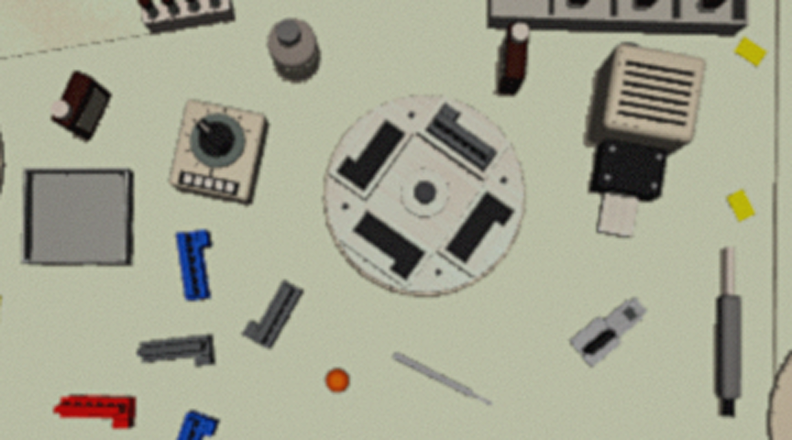

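The top view shows the rotor at about (293,168) px with one spent segment, in the nest at (309,143). There are two new dark grey segments, at (224,222) and (178,239). The tray is at (135,178), the counter at (200,148), the photometer at (385,165) and the blade at (376,230). I'll move over the rotor and look with the wrist camera.

>>> send_rows(
  motion="0 0.037 0.045 0 0 0 3.5;0 0.037 0.045 0 0 0 3.5;0 0.037 0.045 0 0 0 3.5;0 0.037 0.045 0 0 0 3.5;0 0.037 0.045 0 0 0 3.5",
  force=30,
)

```text
clock: 0.72
position: [0.3427, -0.3783, 0.2921]
ee_rot: [-3.019, -0.87, 0.0]
force: [1.3, -0.1, 0.7]
width: 1.0
gripper_force: 0.0
```

>>> send_rows(
  motion="0 0.037 0.045 0.01 0 0 3.5;0 0.037 0.045 0.01 0 0 3.5;0 0.037 0.045 0.01 0 0 3.5;0 0.037 0.045 0 0 0 3.5;0 0.037 0.045 0 0 0 3.5",
)

```text
clock: 1.35
position: [0.5277, -0.1535, 0.3222]
ee_rot: [2.851, 1.318, -0.0]
force: [1.1, -0.6, -0.6]
width: 0.998
gripper_force: 0.0
```

>>> send_rows(
  motion="0 0.037 0.045 0 0 0 3.5;0 0.036 0.045 0 0 0 3;0 0 0 0 0 0 0;0 0 0 0 0 0 0",
)

```text
clock: 1.85
position: [0.5996, -0.0653, 0.3216]
ee_rot: [-2.773, -1.476, 0.002]
force: [-0.3, -0.5, -0.5]
width: 0.999
gripper_force: 0.0
```

```bash
python3 - <<'E'
from h import *
from scipy.spatial.transform import Rotation as R
s=arm.observe(); print({k:np.round(s[k],3).tolist() for k in('clock','joints','position','ee_rot','force')}, R.from_rotvec(s['ee_rot']).as_matrix().round(3))
im,d,m=cap('wrist'); np.savez('w0.npz',im=im,d=d,V=m['view']); print({k:np.round(v,3).tolist() for k,v in m.items()})
P=cloud(d,m); print([P[v,u].round(3) for v in(100,210,320) for u in(100,280,460)])
cv2.imwrite('pics/w0.png',im)
E
```

```text
{'clock': 1.85, 'joints': [0.293, 0.412, -0.39, 1.56, 0.164, 1.204, -0.72], 'position': [0.6, -0.065, 0.322], 'ee_rot': [-2.773, -1.476, 0.002], 'force': [-0.254, -0.459, -0.521]} [[ 0.559  0.829 -0.001]
 [ 0.829 -0.559 -0.   ]
 [-0.001 -0.001 -1.   ]]
{'fx': 312.071, 'fy': 312.071, 'cx': 280.022, 'cy': 207.623, 'D': [-0.049, 0.0, 0.0, 0.0, 0.0], 'view': [[0.83, -0.557, -0.001, -0.535], [-0.529, -0.789, 0.311, 0.216], [-0.174, -0.258, -0.95, 0.507], [0.0, 0.0, 0.0, 1.0]]}
[array([0.46, 0.14, 0.  ]), array([0.65 , 0.009, 0.032]), array([ 0.843, -0.117,  0.001]), array([0.369, 0.03 , 0.019]), array([ 0.574, -0.103,  0.03 ]), array([ 0.781, -0.254,  0.001]), array([ 0.576, -0.015,  0.346]), array([ 0.614, -0.045,  0.339]), array([ 0.657, -0.068,  0.346])]
```

View pics/w0.png

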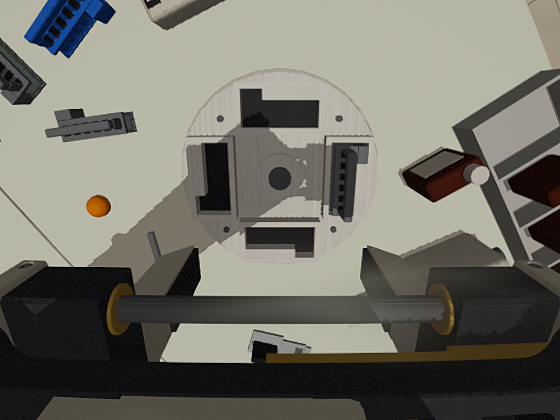

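```bash
cat >> h.py <<'E'
def ang(v): return np.degrees(np.arctan2(v[1],v[0]))
def comps(k,amin=40):
    n,l,st,ce=cv2.connectedComponentsWithStats(k.astype(np.uint8))
    return [(l==i,ce[i],st[i,4]) for i in range(1,n) if st[i,4]>=amin]
def rect(q):
    (cx,cy),(w,h),a=cv2.minAreaRect((q[:,:2]*1000).astype(np.float32))
    if w>h: w,h,a=h,w,a-90   # a = direction of short side
    return np.round([cx,cy,w,h,a],1)
def bar(P,lo,hi,roi=None,amin=60):
    """bars: components in a height band"""
    z=P[...,2]; k=(z>lo)&(z<hi); k[255:]=False
    for c,ce,n in comps(k,amin):
        print('band',lo,'px',ce.round(),n,'z',np.median(z[c]).round(4),'rect',rect(P[c]),'mean',(P[c].mean(0)*1000).round(1))
E
python3 - <<'E'
from h import *
f=np.load('w0.npz'); im,d=f['im'],f['d']; m=arm.camera_model('wrist'); m['view']=f['V']
P=cloud(d,m)
g=cv2.cvtColor(im,cv2.COLOR_BGR2GRAY)
k=(g<62); k[:70]=0;k[262:]=0;k[:,:185]=0;k[:,380:]=0
for c,ce,n in comps(k,150):
    v,u=np.nonzero(c); q=onplane(m,np.c_[u,v],.048); print(ce.round(),n,rect(q),'floor z',np.nanmedian(P[c][:,2]).round(3))
bar(P,.075,.1); bar(P,.05,.066)
E
```

```text
[276. 111.] 2273 [644.3   2.2  41.1  87.4  56.2] floor z 0.031
[216. 179.] 1668 [532.  -18.4  41.9  82.2 -33.9] floor z 0.031
[343. 178.] 1738 [ 664.9 -113.9   40.9   92.7  -33.8] floor z 0.061
[279. 178.] 408 [599.7 -64.7  25.2  26.9 -33.9] floor z 0.046
[282. 237.] 1242 [ 555.1 -130.8   32.4   87.3   55.2] floor z 0.031
band 0.075 px [349. 185.] 778 z 0.0898 rect [ 661.8 -107.6   10.7   78.3  -33.9] mean [ 662.2 -104.8   88.9]
band 0.075 px [458. 179.] 1372 z 0.0784 rect [ 767.  -169.8   26.3   66.9   87.6] mean [ 767.2 -168.1   82.1]
band 0.075 px [553. 196.] 249 z 0.0794 rect [ 856.6 -252.8   15.3   26.7  -24.8] mean [ 857.3 -252.4   78.9]
band 0.05 px [43. 20.] 790 z 0.0593 rect [491.  219.1  11.8  59.1 -78.9] mean [490.2 216.9  58. ]
band 0.05 px [ 3. 83.] 97 z 0.0555 rect [405.1 202.2   8.2  14.6 -30. ] mean [404.7 200.8  55.5]
band 0.05 px [ 80. 128.] 631 z 0.0602 rect [443.  113.8  10.4  79.1  62. ] mean [446.3 111.9  59.8]
band 0.05 px [344. 172.] 1038 z 0.0602 rect [ 666.7 -110.7   38.7   84.4  -33.9] mean [666.2 -98.2  60.1]
band 0.05 px [439. 170.] 400 z 0.0587 rect [ 763.8 -159.1   23.3   69.7  -72.7] mean [ 761.5 -158.9   58.5]
band 0.05 px [543. 185.] 353 z 0.058 rect [ 867.7 -246.7   19.3   45.6  -62.6] mean [ 863.1 -247.3   57.9]
band 0.05 px [556. 243.] 132 z 0.0562 rect [ 853.7 -337.6   12.2   26.6  -27.2] mean [ 853.8 -334.6   56.3]
band 0.05 px [482. 250.] 219 z 0.0567 rect [ 765.9 -287.9   11.5   54.1   60.5] mean [ 765.3 -286.6   57.1]
```

The wrist view shows all four nests clearly. The empty pockets are at (276,111), (216,179) and (282,237) px, and the spent segment is at (345,178). The measured sizes and heights match the spec: hub at (0.5997,-0.0647) and nests at -34° plus multiples of 90°. Next I'll pick up the spent segment.

>>> send_rows(
  motion="0.5 0.031 -0.021 0 0 0 0;0.5 0.031 -0.021 -0.02 0 0 0;0.5 0 0 -0.05 0 0 0;0.5 0 0 -0.05 0 0 0;0.5 0 0 -0.05 0 0 0",
)

```text
clock: 2.52
position: [0.6611, -0.1093, 0.151]
ee_rot: [2.775, 1.471, -0.001]
force: [0.3, 0.1, -0.8]
width: 0.522
gripper_force: 0.0
```

>>> send_rows(
  motion="0.5 0 0 -0.02 0 0 0;0.5 0 0 0 0 0 0;1 0 0 0 0 0 0;1 0 0 0 0 0 0;1 0 0 0 0 0 0",
)

```text
clock: 3.15
position: [0.6624, -0.107, 0.1335]
ee_rot: [2.772, 1.475, 0.002]
force: [0.1, -0.2, -0.7]
width: 0.222
gripper_force: 0.0
```

>>> send_rows(
  motion="1 0 0 0 0 0 0;1 0 0 0 0 0 0;1 0 0 0.02 0 0 0",
)

```text
clock: 3.52
position: [0.6608, -0.107, 0.1514]
ee_rot: [-2.772, -1.475, 0.005]
force: [-0.1, -0.1, -0.7]
width: 0.106
gripper_force: 30.0
```

>>> send_rows(
  motion="1 0 0 0.04 0 0 0;1 0 0 0.06 0 0 0;1 -0.011 0.053 0.02 0 0 4;1 -0.011 0.053 0 0 0 4;1 -0.011 0.053 0 0 0 4",
)

```text
clock: 4.15
position: [0.6286, 0.0536, 0.2742]
ee_rot: [2.601, 1.76, 0.003]
force: [0.5, 0.8, -0.7]
width: 0.106
gripper_force: 30.0
```

>>> send_rows(
  motion="1 -0.011 0.053 0 0 0 4;1 -0.011 0.053 0 0 0 4;1 -0.011 0.053 0 0 0 4;1 -0.011 0.053 0 0 0 4;1 -0.011 0.053 0 0 0 4",
)

```text
clock: 4.78
position: [0.5735, 0.3186, 0.2737]
ee_rot: [2.257, 2.185, 0.002]
force: [1.0, 0.8, -0.8]
width: 0.108
gripper_force: 3.0
```

>>> send_rows(
  motion="1 -0.013 0.056 0 0 0 2;1 0 0 0 0 0 0;1 0 0 0 0 0 0",
)

```text
clock: 5.15
position: [0.5611, 0.3727, 0.2729]
ee_rot: [2.22, 2.222, 0.0]
force: [0.2, -0.5, -1.7]
width: 0.103
gripper_force: 30.0
```

```bash
python3 - <<'E'
from h import *
s=arm.observe(); print({k:np.round(s[k],3).tolist() for k in('clock','joints','position','ee_rot','width')})
im,d,m=cap('wrist'); P=cloud(d,m); cv2.imwrite('pics/w1.png',im)
bar(P,.022,.033,amin=100)
E
```

```text
{'clock': 5.15, 'joints': [-0.328, 0.593, -0.554, 1.431, 0.321, 1.208, -0.919], 'position': [0.561, 0.373, 0.273], 'ee_rot': [2.22, 2.222, 0.0], 'width': 0.103}
band 0.022 px [528.  24.] 389 z 0.0276 rect [817.3 533.6  27.1  61.4  52. ] mean [808.6 539.1  27.5]
band 0.022 px [277. 177.] 1631 z 0.0278 rect [558.8 368.7 119.3 130.1   1.7] mean [558.2 379.1  27.4]
band 0.022 px [ 79. 217.] 1320 z 0.0303 rect [324.3 332.   28.   84.5   3.1] mean [326.  334.1  30.1]
```

View pics/w1.png

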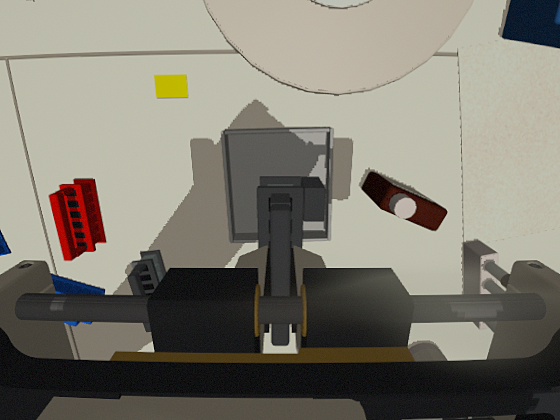

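The spent segment is still held over the tray, which spans (222–332,127–242) px. The grip slackened for a moment and recovered. I'll lower it now.

>>> send_rows(
  motion="1 -0.004 -0.004 -0.05 0 0 0;1 0 0 -0.05 0 0 0;1 0 0 -0.04 0 0 0;1 0 0 -0.014 0 0 0;1 0 0 0 0 0 0",
)

```text
clock: 5.82
position: [0.5575, 0.368, 0.1184]
ee_rot: [2.222, 2.22, -0.001]
force: [-0.2, -0.0, 0.9]
width: 0.103
gripper_force: 30.0
```

>>> send_rows(
  motion="1 0 0 -0.005 0 0 0;1 0 0 0 0 0 0",
)

```text
clock: 6.08
position: [0.5574, 0.3693, 0.1144]
ee_rot: [2.221, 2.222, 0.003]
force: [0.1, 0.1, -0.5]
width: 0.104
gripper_force: 30.0
```

>>> send_rows(
  motion="1 0 0 -0.005 0 0 0;1 0 0 0 0 0 0;0.5 0 0 0 0 0 0;0.5 0 0 0 0 0 0;0.5 0 0 0 0 0 0",
)

```text
clock: 6.7
position: [0.557, 0.3691, 0.1084]
ee_rot: [2.221, 2.222, 0.0]
force: [-0.0, 0.1, -1.0]
width: 0.381
gripper_force: 0.0
```

>>> send_rows(
  motion="0.5 0 0 0.05 0 0 0;0.5 0 0 0.06 0 0 0;0.5 -0.016 -0.037 0.05 0 0 8;0.5 -0.016 -0.037 0.05 0 0 9;0 -0.016 -0.037 0 0 0 9",
)

```text
clock: 7.32
position: [0.5103, 0.2606, 0.3197]
ee_rot: [1.655, 2.666, 0.01]
force: [0.8, 0.4, -0.4]
width: 0.566
gripper_force: 0.0
```

>>> send_rows(
  motion="0 -0.016 -0.036 0 0 0 9;0 -0.016 -0.036 0 0 0 9;0 -0.016 -0.036 0 0 0 9;0 -0.017 -0.036 0 0 0 9;0 0 0 0 0 0 0",
)

```text
clock: 7.95
position: [0.444, 0.1129, 0.3154]
ee_rot: [0.763, 3.047, -0.004]
force: [0.8, 0.7, -0.3]
width: 0.997
gripper_force: 0.0
```

>>> send_rows(
  motion="0 0 0 0 0 0 0;0 0 0 0 0 0 0",
)

```text
clock: 8.2
position: [0.445, 0.1172, 0.3157]
ee_rot: [0.758, 3.048, 0.001]
force: [0.0, 0.4, 0.1]
width: 1.002
gripper_force: 0.0
```

```bash
cat >> h.py <<'E'
from scipy.spatial.transform import Rotation as Ro
def st():
    s=arm.observe(); y=Ro.from_rotvec(s['ee_rot']).as_matrix()
    print('t',round(float(s['clock']),2),'pos',(np.array(s['position'])*1000).round(1),'yaw_y',ang(y[:2,1]).round(2),'tilt',(y[:2,2]).round(4),'w',round(float(s['width']),3),'j7',np.round(s['joints'][6],2)); return s
E
python3 - <<'E'
from h import *
st(); im,d,m=cap('wrist'); P=cloud(d,m); cv2.imwrite('pics/w2.png',im); np.savez('w2.npz',im=im,d=d,V=m['view'])
bar(P,.052,.066)
im,d,m=cap('top'); P=cloud(d,m); q=P[165:195,110:160]; z=q[...,2]; k=(z>.05)&(z<.1)
print('tray bar',(q[k].mean(0)*1000).round(1), rect(q[k]), np.percentile(z[k],95)) if k.any() else print('none')
E
```

```text
t 8.2 pos [445.  117.2 315.7] yaw_y 62.07 tilt [0.0005 0.0008] w 1.002 j7 0.48
band 0.052 px [297.  15.] 339 z 0.06 rect [299.9 211.8  10.4  28.5  72.9] mean [300.3 211.3  59.7]
band 0.052 px [360.  92.] 766 z 0.06 rect [397.  236.8  10.4  79.    8.5] mean [396.6 236.8  59.8]
band 0.052 px [278. 180.] 571 z 0.0601 rect [442.6 114.7   9.2  78.4  62.3] mean [440.4 116.1  60. ]
band 0.052 px [515. 168.] 806 z 0.0635 rect [ 5.556e+02  3.672e+02  1.190e+01  7.830e+01 -2.000e-01] mean [553.8 365.3  62. ]
band 0.052 px [382. 181.] 616 z 0.0599 rect [499.5 221.9  10.4  78.  -79. ] mean [497.7 221.2  59.6]
band 0.052 px [532. 244.] 228 z 0.0587 rect [663.5 365.1  17.   33.4  20.1] mean [663.4 363.8  58.8]
tray bar [555.3 365.2  63.2] [5.555e+02 3.676e+02 9.900e+00 7.790e+01 3.000e-01] 0.06661102300461326
```

Spent segment stands upright in the tray (bar at 0.5556, 0.367, top 64 mm). New segment A's bar is at (0.4426, 0.1147), angle 62.3°. I'll grasp it.

>>> send_rows(
  motion="0.5 -0.0025 -0.0025 -0.04 0 0 0.3;0.5 0 0 -0.05 0 0 0;0.5 0 0 -0.05 0 0 0;0.5 0 0 -0.05 0 0 0;0.5 0 0 -0.023 0 0 0",
)

```text
clock: 8.93
position: [0.4411, 0.114, 0.1]
ee_rot: [-0.748, -3.048, 0.002]
force: [-0.4, -0.6, 0.0]
width: 0.521
gripper_force: 0.0
```

>>> send_rows(
  motion="0.5 0 0 0 0 0 0;0.5 0 0 0 0 0 0",
)

```text
clock: 9.18
position: [0.4428, 0.1143, 0.1034]
ee_rot: [0.75, 3.05, 0.001]
force: [0.0, -0.3, 0.5]
width: 0.498
gripper_force: 0.0
```

>>> send_rows(
  motion="1 0 0 0 0 0 0;1 0 0 0 0 0 0;1 0 0 0 0 0 0;1 0 0 0 0 0 0;1 0 0 0 0 0 0",
)

```text
clock: 9.8
position: [0.4422, 0.1134, 0.1025]
ee_rot: [-0.751, -3.05, 0.0]
force: [0.2, -0.6, 0.9]
width: 0.103
gripper_force: 30.0
```

```bash
python3 -c "
from h import *
st()"
```

```text
t 9.8 pos [442.2 113.4 102.5] yaw_y 62.33 tilt [-0. -0.] w 0.103 j7 0.16
```

>>> send_rows(
  motion="1 0 0 0.05 0 0 0;1 0 0 0.055 0 0 0;1 0 0 0.055 0 0 0;1 0.044 -0.027 0.056 0 0 -1;1 0.044 -0.027 0 0 0 -1",
)

```text
clock: 10.42
position: [0.5243, 0.0648, 0.3128]
ee_rot: [0.801, 3.03, 0.003]
force: [0.6, -0.3, -0.9]
width: 0.104
gripper_force: 30.0
```

>>> send_rows(
  motion="1 0.044 -0.027 0 0 0 -1;1 0.044 -0.027 0 0 0 -1;1 0.044 -0.027 0 0 0 -1;1 0.044 -0.027 0 0 0 -1.2;1 0 0 0 0 0 0",
)

```text
clock: 11.05
position: [0.7004, -0.0473, 0.3062]
ee_rot: [-0.922, -3.002, 0.002]
force: [0.4, 0.8, -0.8]
width: 0.108
gripper_force: 30.0
```

>>> send_rows(
  motion="1 0 0 0 0 0 0;1 0 0 0 0 0 0",
)

```text
clock: 11.3
position: [0.6977, -0.0426, 0.3088]
ee_rot: [-0.912, -3.006, -0.0]
force: [0.1, -0.5, -1.7]
width: 0.104
gripper_force: 30.0
```

```bash
python3 - <<'E'
from h import *
st(); im,d,m=cap('wrist'); cv2.imwrite('pics/w3.png',im); np.savez('w3.npz',im=im,d=d,V=m['view'])
g=cv2.cvtColor(im,cv2.COLOR_BGR2GRAY); k=g<62; P=cloud(d,m); k&=(np.abs(P[...,2]-.03)<.012)|True
for c,ce,n in comps(k,300):
    v,u=np.nonzero(c); q=onplane(m,np.c_[u,v],.048); print(ce.round(),n,rect(q),'z',np.nanmedian(P[c][:,2]).round(3))
E
```

```text
t 11.3 pos [697.7 -42.6 308.8] yaw_y 56.24 tilt [-0.0002  0.0003] w 0.104 j7 0.66
[453.  22.] 1912 [658.8 199.3  45.8  60.3 -50.6] z 0.073
[209.  45.] 2483 [533.1 -18.9  38.   83.3 -34.4] z 0.031
[147. 121.] 1820 [ 554.2 -130.    34.1   84.9   55.6] z 0.031
[285. 115.] 2401 [643.8   2.9  41.7  84.   56.4] z 0.031
[215. 120.] 492 [599.2 -64.3  25.6  26.7 -34. ] z 0.046
[222. 187.] 1711 [ 665.8 -107.8   36.3   83.4  -33.8] z 0.031
[297. 195.] 774 [736.1 -52.9  79.4  89.9  56.3] z 0.235
[188. 302.] 15442 [ 768.7 -266.4  212.6  425.6  -10.6] z 0.327
[ 87. 253.] 3353 [ 637.4 -302.3   61.9  109.6   -8.1] z 0.046
[346. 317.] 5389 [900.7 -54.2 127.6 152.7 -33.4] z 0.333
[297. 383.] 26945 [ 953.5 -215.5  192.4  940.3  -33.7] z 0.349
```

View pics/w3.png

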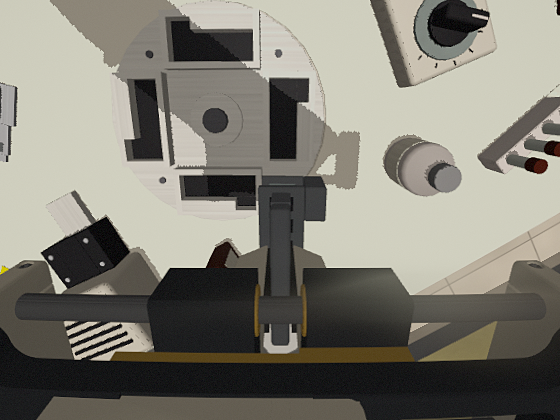

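>>> send_rows(
  motion="1 -0.028 0.0205 0 0 0 0;1 -0.028 0.0205 0 0 0 0;1 0 0 -0.05 0 0 0;1 0 0 -0.05 0 0 0;1 0 0 -0.04 0 0 0",
)

```text
clock: 11.98
position: [0.6414, -0.0026, 0.1674]
ee_rot: [-0.914, -3.006, 0.001]
force: [-0.3, -0.1, -0.5]
width: 0.108
gripper_force: 30.0
```

>>> send_rows(
  motion="1 0 0 0 0 0 0;1 0 0 0 0 0 0",
)

```text
clock: 12.22
position: [0.6431, -0.002, 0.1706]
ee_rot: [0.914, 3.004, 0.002]
force: [1.3, -0.2, 0.9]
width: 0.105
gripper_force: 30.0
```

>>> send_rows(
  motion="1 0 0 0 0 0 0",
)

```text
clock: 12.35
position: [0.6434, -0.0022, 0.1709]
ee_rot: [0.914, 3.002, 0.002]
force: [-0.1, -0.2, -0.7]
width: 0.107
gripper_force: 30.0
```

>>> send_rows(
  motion="1 0 0 0 0 0 0",
)

```text
clock: 12.48
position: [0.643, -0.0025, 0.17]
ee_rot: [0.914, 3.003, 0.001]
force: [0.5, 0.5, -0.9]
width: 0.106
gripper_force: 30.0
```

```bash
python3 - <<'E'
from h import *
for i in range(3): st()
im,d,m=cap('wrist'); cv2.imwrite('pics/w4.png',im[100:400,150:420])
st()
E
```

```text
t 12.47 pos [643.   -2.5 170. ] yaw_y 56.13 tilt [ 0.0023 -0.    ] w 0.106 j7 0.49
t 12.47 pos [643.   -2.5 170. ] yaw_y 56.13 tilt [ 0.0023 -0.    ] w 0.106 j7 0.49
t 12.47 pos [643.   -2.5 170. ] yaw_y 56.13 tilt [ 0.0023 -0.    ] w 0.106 j7 0.49
t 12.53 pos [642.8  -2.6 169.7] yaw_y 56.13 tilt [ 0.0018 -0.0001] w 0.106 j7 0.49
```

View pics/w4.png

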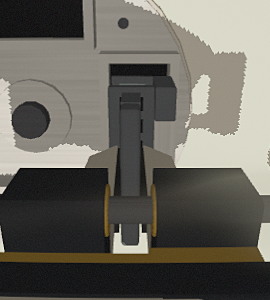

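The crop shows the segment just above the pocket, with its lug to the right over the recess. I'll shift about 2 mm and lower it.

>>> send_rows(
  motion="1 -0.0016 0.0011 -0.01 0 0 0;1 0 0 -0.008 0 0 0;1 0 0 -0.005 0 0 0;1 0 0 0 0 0 0",
)

```text
clock: 13.02
position: [0.6405, -0.0016, 0.1448]
ee_rot: [-0.914, -3.004, 0.0]
force: [0.5, -1.3, -0.6]
width: 0.103
gripper_force: 30.0
```

>>> send_rows(
  motion="1 0 0 -0.005 0 0 0;1 0 0 -0.004 0 0 0;1 0 0 -0.003 0 0 0;1 0 0 0 0 0 0",
)

```text
clock: 13.52
position: [0.6406, -0.0016, 0.1332]
ee_rot: [-0.915, -3.005, 0.0]
force: [0.4, -0.4, -0.5]
width: 0.106
gripper_force: 30.0
```

>>> send_rows(
  motion="0.5 0 0 0 0 0 0;0.5 0 0 0 0 0 0;0.5 0 0 0 0 0 0;0.5 0 0 0 0 0 0;0.5 0 0 0.04 0 0 0",
)

```text
clock: 14.15
position: [0.6391, -0.0022, 0.1711]
ee_rot: [-0.913, -3.0, 0.003]
force: [0.0, -1.0, 0.6]
width: 0.501
gripper_force: 0.0
```

>>> send_rows(
  motion="0.3 0 0 0.05 0 0 0;0 0 0 0.05 0 0 0;0 0 0 0.04 0 0 0;0 0 0 0 0 0 0;0 0 0 0 0 0 0",
)

```text
clock: 14.78
position: [0.6405, -0.0018, 0.3129]
ee_rot: [-0.915, -3.005, 0.001]
force: [0.4, 0.5, 0.1]
width: 0.978
gripper_force: 0.0
```

```bash
python3 - <<'E'
from h import *
st(); im,d,m=cap('wrist'); P=cloud(d,m)
bar(P,.08,.1); bar(P,.055,.065)
E
```

```text
t 14.78 pos [640.5  -1.8 312.9] yaw_y 56.14 tilt [-0.0007 -0.0004] w 0.978 j7 0.58
band 0.08 px [450.  95.] 675 z 0.0899 rect [652.5 189.9  14.5  41.8 -42.9] mean [651.5 188.3  89.3]
band 0.08 px [282. 188.] 659 z 0.09 rect [640.1  -1.2   9.3  77.7  56.5] mean [6.387e+02 2.000e-01 9.000e+01]
band 0.08 px [555. 194.] 130 z 0.0855 rect [814.5 248.4  10.2  15.4  65.2] mean [813.4 248.   84.9]
band 0.08 px [538. 210.] 213 z 0.0858 rect [821.2 225.9  16.5  17.3 -70.3] mean [820.3 225.3  85.3]
band 0.08 px [418. 229.] 647 z 0.0856 rect [767.3 100.4  35.6  42.6  16.6] mean [762.4  99.2  86.5]
band 0.08 px [519. 226.] 184 z 0.086 rect [826.4 200.5  15.   16.2 -44.1] mean [825.3 199.8  85.3]
band 0.055 px [435.  96.] 825 z 0.0602 rect [651.5 188.9  41.   42.9  58.5] mean [651.4 186.6  60.1]
band 0.055 px [284. 176.] 1210 z 0.0602 rect [643.5   3.5  36.6  84.4  56.5] mean [635.7   5.5  60.2]
band 0.055 px [556. 173.] 66 z 0.0595 rect [807.6 274.3   6.4  12.2  37.6] mean [808.  273.5  59.6]
band 0.055 px [538. 188.] 79 z 0.0602 rect [813.1 248.6   5.6  12.8  39.3] mean [813.1 248.3  60.2]
band 0.055 px [520. 203.] 76 z 0.0599 rect [818.3 223.6   6.6  13.   40. ] mean [817.6 223.3  59.8]
band 0.055 px [401. 214.] 199 z 0.0604 rect [754.1  95.4  22.6  57.3  21. ] mean [748.8  95.4  60.2]
```

>>> send_rows(
  motion="0 -0.035 0.034 0 0 0 -6.8;0 -0.035 0.034 0 0 0 -6.8;0 -0.035 0.034 0 0 0 -6.8;0 -0.035 0.034 0 0 0 -6.8;0 -0.035 0.034 0 0 0 -6.8",
)

```text
clock: 15.45
position: [0.464, 0.1689, 0.3123]
ee_rot: [-1.758, -2.602, 0.003]
force: [0.9, 0.7, -0.2]
width: 0.998
gripper_force: 0.0
```

>>> send_rows(
  motion="0 -0.035 0.034 0 0 0 -6.8;0 -0.034 0.034 0 0 0 -6.8;0 0 0 0 0 0 0;0 0 0 0 0 0 0;0 0 0 0 0 0 0",
)

```text
clock: 16.08
position: [0.3976, 0.2353, 0.3129]
ee_rot: [-2.052, -2.379, 0.002]
force: [0.9, 0.4, -0.1]
width: 0.998
gripper_force: 0.0
```

```bash
python3 - <<'E'
from h import *
st(); im,d,m=cap('wrist'); P=cloud(d,m); cv2.imwrite('pics/w5.png',im)
bar(P,.08,.1); bar(P,.052,.066)
E
```

```text
t 16.07 pos [397.6 235.3 312.9] yaw_y 8.45 tilt [-0.0009 -0.0006] w 0.998 j7 -0.68
band 0.08 px [498. 250.] 224 z 0.0882 rect [655.9 201.2  12.9  27.5 -72.8] mean [656.8 201.8  87. ]
band 0.052 px [223.  82.] 832 z 0.06 rect [322.1 331.5  10.6  77.9   0.8] mean [322.6 332.8  59.6]
band 0.052 px [448.  82.] 1017 z 0.0636 rect [5.557e+02 3.679e+02 1.110e+01 7.860e+01 2.000e-01] mean [554.1 368.6  62.3]
band 0.052 px [88. 83.] 958 z 0.0597 rect [177.9 311.4  12.2  77.5  10.8] mean [178.9 312.6  58.9]
band 0.052 px [542. 109.] 411 z 0.0586 rect [677.2 355.5  22.5  58.6  41. ] mean [670.2 361.9  58.8]
band 0.052 px [281. 179.] 606 z 0.06 rect [397.7 237.6   9.4  77.4   8.6] mean [397.5 238.8  59.9]
band 0.052 px [175. 180.] 686 z 0.0598 rect [277.  219.9  11.   77.7  72.4] mean [277.5 220.9  59.1]
band 0.052 px [365. 205.] 642 z 0.0597 rect [500.2 221.9  11.2  78.7 -79.3] mean [499.2 223.   59.2]
band 0.052 px [472. 238.] 871 z 0.0563 rect [645.4 203.6  36.6  65.7 -59.1] mean [642.7 201.6  56.6]
```

Segment A is seated (bar top 90 mm). B's bar is at (0.3977, 0.2376), 8.6°. I'll grasp it and lift.

>>> send_rows(
  motion="0.5 0 0.002 -0.04 0 0 0;0.5 0 0 -0.05 0 0 0;0.5 0 0 -0.05 0 0 0;0.5 0 0 -0.05 0 0 0;0.5 0 0 -0.0205 0 0 0",
)

```text
clock: 16.75
position: [0.3962, 0.2369, 0.1002]
ee_rot: [-2.05, -2.378, 0.006]
force: [-0.3, 0.2, 1.1]
width: 0.523
gripper_force: 0.0
```

>>> send_rows(
  motion="0.5 0 0 0 0 0 0;0.5 0 0 0 0 0 0",
)

```text
clock: 17.0
position: [0.3975, 0.2386, 0.1037]
ee_rot: [2.051, 2.38, 0.002]
force: [-1.2, 1.1, 0.3]
width: 0.501
gripper_force: 0.0
```

>>> send_rows(
  motion="1 0 0 0 0 0 0;1 0 0 0 0 0 0;1 0 0 0 0 0 0;1 0 0 0 0 0 0;1 0 0 0 0 0 0",
)

```text
clock: 17.62
position: [0.3969, 0.2384, 0.1031]
ee_rot: [2.05, 2.38, 0.0]
force: [1.1, -0.9, 1.4]
width: 0.109
gripper_force: 30.0
```

```bash
python3 -c "
from h import *
st()"
```

```text
t 17.62 pos [396.9 238.4 103.1] yaw_y 8.54 tilt [ 0.0002 -0.    ] w 0.109 j7 -0.98
```

>>> send_rows(
  motion="1 0 0 0.05 0 0 0;1 0 0 0.05 0 0 0;1 0 0 0.05 0 0 0;1 0.0233 -0.0433 0 0 0 -7.1;1 0.0233 -0.0433 0 0 0 -7.1",
)

```text
clock: 18.25
position: [0.4439, 0.1511, 0.2538]
ee_rot: [2.33, 2.105, 0.002]
force: [1.4, 0.6, -1.9]
width: 0.107
gripper_force: 30.0
```

>>> send_rows(
  motion="1 0.0233 -0.0433 0 0 0 -7.1;1 0.0233 -0.0433 0 0 0 -7.1;1 0.0233 -0.0433 0 0 0 -7.1;1 0.0233 -0.0433 0 0 0 -7.1;1 0 0 0 0 0 0",
)

```text
clock: 18.88
position: [0.5376, -0.0257, 0.2524]
ee_rot: [2.779, 1.462, -0.002]
force: [0.6, 0.9, 0.1]
width: 0.107
gripper_force: 30.0
```

>>> send_rows(
  motion="1 0 0 -0.04 0 0 0;1 0 0 -0.04 0 0 0;1 0 0 0 0 0 0;1 0 0 0 0 0 0",
)

```text
clock: 19.38
position: [0.537, -0.0207, 0.1742]
ee_rot: [2.774, 1.475, 0.002]
force: [-0.4, -0.3, 0.9]
width: 0.106
gripper_force: 30.0
```

>>> send_rows(
  motion="1 0 0 0 0 0 0",
)

```text
clock: 19.5
position: [0.5375, -0.021, 0.1747]
ee_rot: [2.773, 1.473, 0.004]
force: [-0.6, -0.2, 0.1]
width: 0.103
gripper_force: 30.0
```

```bash
python3 -c "
from h import *
st(); im,d,m=cap('wrist'); cv2.imwrite('pics/w6.png',im); st()"
```

```text
t 19.5 pos [537.5 -21.  174.7] yaw_y -34.04 tilt [0.0028 0.    ] w 0.103 j7 -0.9
t 19.55 pos [537.4 -21.1 174.5] yaw_y -34.05 tilt [ 0.0026 -0.0001] w 0.106 j7 -0.9
```

View pics/w6.png

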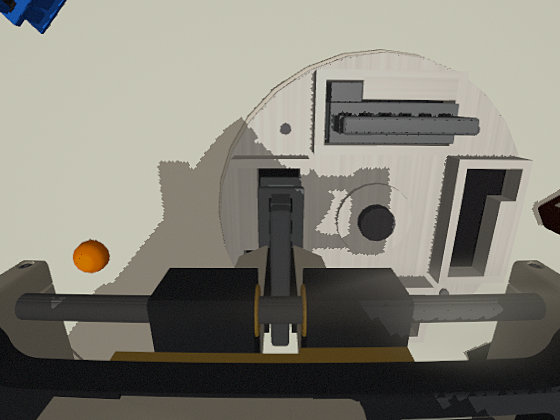

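The picture shows B above the left pocket, visible at (258–300,170) px, and A seated in the upper nest at (390,115). I'll lower B.

>>> send_rows(
  motion="1 0 0 -0.014 0 0 0;1 0 0 -0.008 0 0 0;1 0 0 -0.006 0 0 0;1 0 0 0 0 0 0",
)

```text
clock: 20.05
position: [0.5362, -0.0214, 0.1443]
ee_rot: [-2.774, -1.473, 0.002]
force: [0.9, 0.5, 0.0]
width: 0.107
gripper_force: 30.0
```

>>> send_rows(
  motion="1 0 0 -0.005 0 0 0;1 0 0 -0.004 0 0 0;1 0 0 -0.003 0 0 0;1 0 0 0 0 0 0",
)

```text
clock: 20.55
position: [0.5367, -0.0216, 0.1331]
ee_rot: [2.774, 1.473, 0.0]
force: [-0.6, -1.0, 1.1]
width: 0.103
gripper_force: 30.0
```

>>> send_rows(
  motion="0.5 0 0 0 0 0 0;0.5 0 0 0 0 0 0;0.5 0 0 0 0 0 0;0.5 0 0 0 0 0 0;0.5 0 0 0.04 0 0 0",
)

```text
clock: 21.18
position: [0.5348, -0.0216, 0.1712]
ee_rot: [-2.772, -1.472, 0.008]
force: [0.3, -0.2, 0.5]
width: 0.501
gripper_force: 0.0
```

>>> send_rows(
  motion="0.3 0 0 0.05 0 0 0;0 0 0 0.05 0 0 0;0 0 0 0.05 0 0 0;0 0 0 0 0 0 0;0 0 0 0 0 0 0",
)

```text
clock: 21.8
position: [0.5362, -0.0215, 0.3225]
ee_rot: [2.775, 1.473, -0.001]
force: [-0.1, -0.3, -0.5]
width: 0.98
gripper_force: 0.0
```

```bash
python3 - <<'E'
from h import *
st(); im,d,m=cap('wrist'); P=cloud(d,m)
bar(P,.085,.1); bar(P,.055,.065)
im,d,m=cap('top'); P=cloud(d,m); cv2.imwrite('pics/t2.png',cv2.resize(im[60:280,100:460],None,fx=2,fy=2)); z=P[...,2]
k=(z>.003)&(z<.05); k[:,:330]=0; k[:,420:]=0;k[:205]=0;k[280:]=0
for c,ce,n in comps(k,60): print('blade?',ce,n,rect(P[c]))
E
```

```text
t 21.8 pos [536.2 -21.5 322.5] yaw_y -34.07 tilt [-0.0005 -0.0003] w 0.98 j7 -0.8
band 0.085 px [353. 115.] 765 z 0.0902 rect [639.9  -1.5   8.9  77.7  56.4] mean [639.5  -1.2  90.1]
band 0.085 px [281. 186.] 639 z 0.0901 rect [537.5 -23.3   9.5  76.7 -34.1] mean [538.3 -21.6  90. ]
band 0.085 px [543. 175.] 358 z 0.0938 rect [ 784.4 -170.3   20.    20.4   87.7] mean [ 783.2 -169.1   92.7]
band 0.055 px [111.  19.] 594 z 0.0599 rect [489.7 219.1  11.   56.7 -79.5] mean [488.2 217.7  59.6]
band 0.055 px [342. 111.] 1378 z 0.0603 rect [643.3   2.9  37.8  84.8  55.9] mean [636.9   4.5  60.3]
band 0.055 px [  5. 129.] 127 z 0.0599 rect [304.2 209.9  10.7  20.4  72.1] mean [308.2 208.   59.3]
band 0.055 px [279. 183.] 1118 z 0.0602 rect [532.7 -20.3  37.2  83.9 -34.2] mean [534.  -23.3  60.1]
band 0.055 px [501. 173.] 318 z 0.0597 rect [ 763.  -159.    21.5   68.1  -72.5] mean [ 759.4 -159.4   60. ]
band 0.055 px [534. 250.] 99 z 0.0589 rect [ 761.3 -283.5    3.8   32.2   78.7] mean [ 760.6 -283.3   59.4]
blade? [375.51990632 230.22482436] 427 [ 436.2 -305.9   46.6  107.2   38.2]
```

View pics/t2.png

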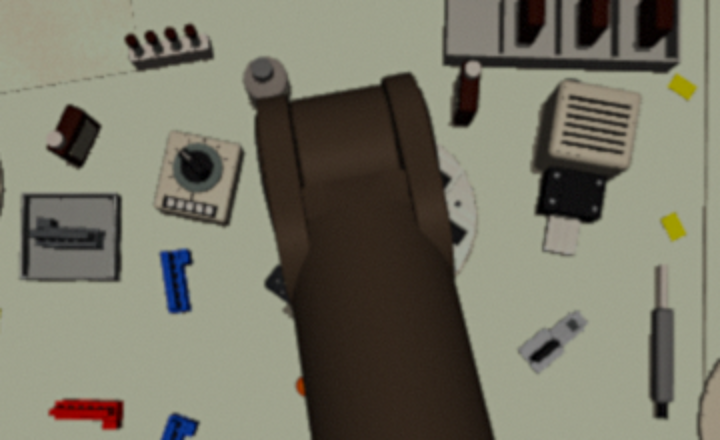

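Both new segments are seated (bar tops 90 mm, carriers 60 mm). In the top crop the spent one stands in the tray at (65,235) px. The blade lies at (550,340), tip up-right, and the photometer sill is at (562,235), facing down. The knob waits until after the blade, so I'll go to the blade now.

>>> send_rows(
  motion="0 -0.0164 -0.0378 0 0 0 10.3;0 -0.0164 -0.0378 0 0 0 10.3;0 -0.0164 -0.0378 0 0 0 10.3;0 -0.0164 -0.0378 0 0 0 10.3;0 -0.0164 -0.0378 0 0 0 10.3",
)

```text
clock: 22.52
position: [0.4534, -0.2114, 0.3217]
ee_rot: [-1.85, -2.536, 0.0]
force: [1.0, 0.4, 0.1]
width: 1.003
gripper_force: 0.0
```

>>> send_rows(
  motion="0 -0.0164 -0.0378 0 0 0 10.3;0 -0.0164 -0.0378 0 0 0 10.3;0 0 0 0 0 0 0;0 0 0 0 0 0 0;0 0 0 0 0 0 0",
)

```text
clock: 23.15
position: [0.4222, -0.2847, 0.3227]
ee_rot: [-1.375, -2.824, -0.001]
force: [0.4, -0.5, 0.3]
width: 1.001
gripper_force: 0.0
```

```bash
python3 - <<'E'
from h import *
st(); im,d,m=cap('wrist'); P=cloud(d,m); cv2.imwrite('pics/w7.png',im); np.savez('w7.npz',im=im,d=d,V=m['view'])
bar(P,.033,.05,amin=40)
z=P[...,2]; k=(z>.0025)&(z<.05); k[262:]=0
for c,ce,n in comps(k,300): print('low',ce.round(),n,rect(P[c]))
E
```

```text
t 23.15 pos [ 422.2 -284.7  322.7] yaw_y 38.09 tilt [-0.0003  0.0008] w 1.001 j7 0.99
band 0.033 px [513.  69.] 3715 z 0.0476 rect [579.  -41.  123.8 161.6  56.2] mean [551.4 -21.9  45.3]
band 0.033 px [477. 167.] 5639 z 0.0475 rect [ 608.6 -122.4  112.4  226.   -78.6] mean [ 604.3 -123.7   45.2]
band 0.033 px [506. 126.] 1893 z 0.0366 rect [597.7 -65.5  59.3  60.  -20.3] mean [595.4 -66.8  38.6]
band 0.033 px [278. 178.] 269 z 0.0429 rect [ 420.4 -286.8   10.    39.3   40.9] mean [ 419.8 -286.1   42.7]
band 0.033 px [514. 250.] 141 z 0.0401 rect [ 733.1 -167.1    4.3   23.    -7.9] mean [ 733.2 -165.6   40.8]
low [341.  21.] 785 [ 364.4 -101.    10.5  127.1  -25.3]
low [482. 125.] 25928 [580.1 -85.3 202.6 251.1  52.4]
low [279. 185.] 1928 [ 437.  -305.8   44.   100.6   41.1]
low [183. 244.] 854 [ 386.  -448.2   25.6  106.7  -78.9]
low [ 82. 250.] 2659 [ 260.2 -552.8   45.2  201.   -52.3]
low [350. 249.] 642 [ 574.1 -310.6   37.2   43.9   -8.2]
low [505. 248.] 535 [ 742.1 -175.9   20.7   40.4   43.5]
```

View pics/w7.png

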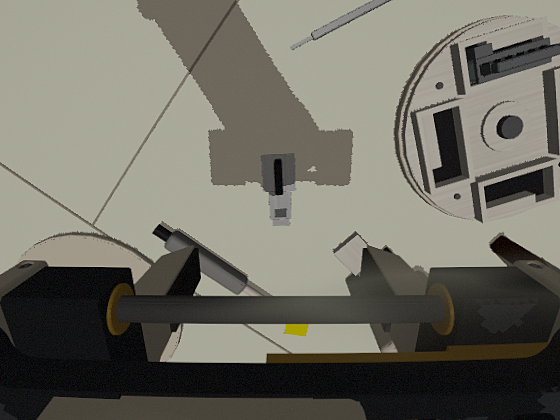

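The blade is at (279,185) px, with its grip bar at (0.4204,-0.2868) and 43 mm high. It's 100×44 mm and points to -48.9°. I'll grasp it.

>>> send_rows(
  motion="0.5 -0.0017 -0.0022 -0.04 0 0 2.9;0.5 0 0 -0.06 0 0 0;0.5 0 0 -0.06 0 0 0;0.5 0 0 -0.06 0 0 0;0.5 0 0 -0.025 0 0 0",
  force=40,
)

```text
clock: 23.82
position: [0.419, -0.2864, 0.075]
ee_rot: [-1.301, -2.855, -0.002]
force: [-0.2, 0.5, 0.6]
width: 0.524
gripper_force: 0.0
```

>>> send_rows(
  motion="0.5 0 0 0 0 0 0;0.5 0 0 0 0 0 0",
)

```text
clock: 24.08
position: [0.4211, -0.288, 0.0791]
ee_rot: [1.303, 2.857, 0.0]
force: [0.7, 0.6, 0.2]
width: 0.501
gripper_force: 0.0
```

>>> send_rows(
  motion="1 0 0 0 0 0 0;1 0 0 0 0 0 0;1 0 0 0 0 0 0;1 0 0 0 0 0 0;1 0 0 0 0 0 0",
)

```text
clock: 24.7
position: [0.4202, -0.2882, 0.0782]
ee_rot: [1.304, 2.858, -0.0]
force: [-0.9, 0.7, 4.8]
width: 0.108
gripper_force: 40.0
```

```bash
python3 - <<'E'
from h import *
st()
im,d,m=cap('top'); P=cloud(d,m); z=P[...,2]
k=(z>.006)&(z<.018); k[:,:355]=0; k[:,400:]=0;k[:160]=0;k[195:]=0
for c,ce,n in comps(k,40): print('sill',ce,n,rect(P[c]),P[c].mean(0).round(4))
k=(z>.04)&(z<.052); k[:,:360]=0; k[:,412:]=0;k[:140]=0;k[180:]=0
for c,ce,n in comps(k,40): print('jaw',ce,n,rect(P[c]))
k=(z>.085)&(z<.1); k[:,:360]=0; k[:,430:]=0;k[:90]=0;k[155:]=0
for c,ce,n in comps(k,40): print('house',ce,n,rect(P[c]))
E
```

```text
t 24.7 pos [ 420.2 -288.2   78.2] yaw_y 40.93 tilt [ 0.0004 -0.0002] w 0.108 j7 0.81
sill [380.31893688 176.89700997] 301 [ 581.7 -310.3   45.1   51.9   82.3] [ 0.5814 -0.31    0.012 ]
jaw [386.981402   155.21030043] 699 [ 636.4 -317.6   63.6  103.7   -9.6]
house [396.42972136 122.00866873] 1615 [ 715.6 -330.5  103.8  110.9   -8.6]
```

>>> send_rows(
  motion="1 0 0 0.03 0 0 0;1 0 0 0.05 0 0 0;1 0.0195 -0.0026 0.02 0 0 8.2;1 0.0195 -0.0026 0 0 0 8.2;1 0.0195 -0.0026 0 0 0 8.2",
)

```text
clock: 25.38
position: [0.4789, -0.2962, 0.1782]
ee_rot: [0.659, 3.072, -0.001]
force: [-0.1, -1.2, -1.1]
width: 0.109
gripper_force: 40.0
```

>>> send_rows(
  motion="1 0.0195 -0.0026 0 0 0 8.2;1 0.0195 -0.0026 0 0 0 8.1;1 0 0 0 0 0 0;1 0 0 0 0 0 0;1 0 0 0 0 0 0",
)

```text
clock: 26.0
position: [0.5167, -0.3012, 0.1779]
ee_rot: [-0.226, -3.133, 0.0]
force: [-0.3, 0.0, -1.4]
width: 0.105
gripper_force: 40.0
```

```bash
python3 - <<'E'
from h import *
st()
f=np.load('w3.npz'); m=arm.camera_model('wrist'); m['view']=f['V']; P=cloud(f['d'],m); z=P[...,2]
for n,lo,hi in(('sill',.006,.018),('jaw',.042,.05)):
    k=(z>lo)&(z<hi); k[:,200:]=0;k[:180]=0;k[285:]=0
    for c,ce,nn in comps(k,100): print(n,ce.round(),nn,rect(P[c]),P[c].mean(0).round(4))
im,d,m=cap('top'); P=cloud(d,m); z=P[...,2]
cv2.imwrite('pics/t3.png',cv2.resize(im[100:280,300:480],None,fx=3,fy=3))
# blade steel seen from above, between 60..110 mm
k=(z>.08)&(z<.125); k[:,340:420]&=True; k[:,:340]=0; k[:,420:]=0;k[:150]=0;k[260:]=0
for c,ce,n in comps(k,20): print('blade',ce,n,rect(P[c]),P[c].mean(0).round(4))
E
```

```text
t 26.0 pos [ 516.7 -301.2  177.9] yaw_y 81.74 tilt [-0.0009 -0.0001] w 0.105 j7 1.47
sill [ 69. 214.] 1211 [ 582.4 -310.5   48.1   51.8   83. ] [ 0.5823 -0.3096  0.012 ]
sill [128. 250.] 447 [ 671.4 -278.8   13.6  118.2  -86.5] [ 0.6673 -0.2782  0.0123]
jaw [185. 202.] 509 [ 651.  -145.4   28.4   42.4   56.7] [ 0.6543 -0.1508  0.0478]
jaw [ 81. 259.] 2647 [ 655.7 -314.9   96.7   98.2   81.9] [ 0.6385 -0.315   0.0462]
blade [389.23595506 173.41573034] 89 [ 578.4 -309.8   21.    29.3   -4.7] [ 0.5783 -0.3093  0.1044]
```

View pics/t3.png

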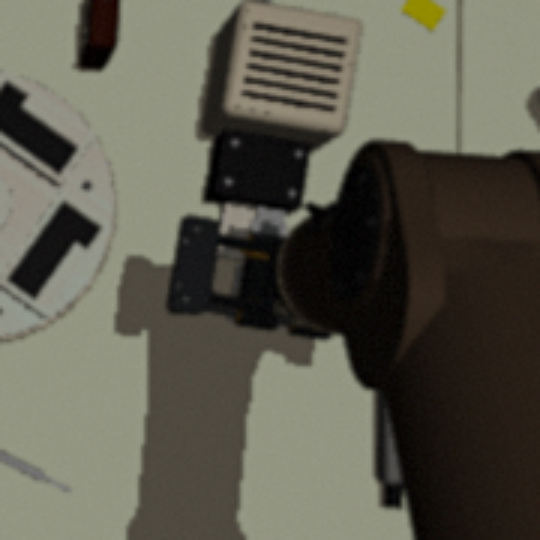

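The top crop shows the blade tip at (270,220) px, lined up in front of the photometer sill. A second sill measurement agrees with the first: (0.582,-0.3104), -7.7°. I'll lower it and slide it in.

>>> send_rows(
  motion="1 0 0 -0.04 0 0 0.5;1 0 0 -0.03 0 0 0;1 0 0 -0.01 0 0 0;1 0 0 -0.004 0 0 0;1 0 0 0 0 0 0",
)

```text
clock: 26.68
position: [0.518, -0.3013, 0.0949]
ee_rot: [0.21, 3.133, -0.001]
force: [0.0, -0.1, -1.4]
width: 0.108
gripper_force: 40.0
```

>>> send_rows(
  motion="1 0 0 -0.002 0 0 0;1 0 0 0 0 0 0",
)

```text
clock: 26.92
position: [0.5178, -0.3013, 0.0925]
ee_rot: [0.21, 3.134, -0.001]
force: [0.5, -0.7, -1.3]
width: 0.109
gripper_force: 40.0
```

```bash
python3 - <<'E'
from h import *
s=st(); print(s['force'])
im,d,m=cap('side'); cv2.imwrite('pics/s3.png',cv2.resize(im[130:230,180:340],None,fx=4,fy=4)); st()
E
```

```text
t 26.93 pos [ 517.8 -301.3   92.5] yaw_y 82.33 tilt [ 0.0006 -0.0004] w 0.109 j7 1.4
[ 0.46778966 -0.66416228 -1.32710728]
t 26.98 pos [ 517.7 -301.3   92.4] yaw_y 82.33 tilt [ 0.0005 -0.0003] w 0.103 j7 1.4
```

View pics/s3.png

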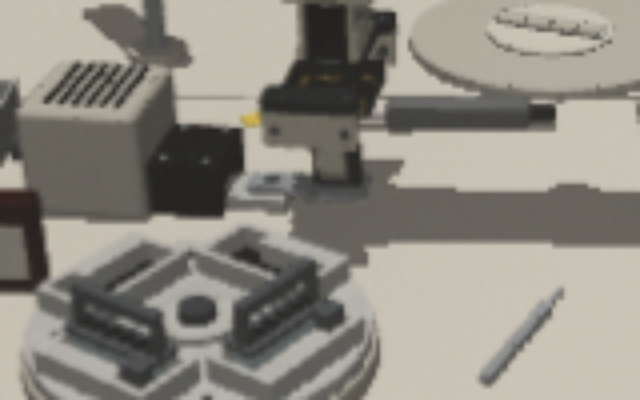

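The side crop shows the blade level just above the sill at (265,185) px. Sliding in.

>>> send_rows(
  motion="1 0.0124 -0.0017 0 0 0 0;1 0.0124 -0.0017 0 0 0 0;1 0.0124 -0.0017 0 0 0 0;1 0.0124 -0.0017 0 0 0 0;1 0 0 0 0 0 0",
)

```text
clock: 27.6
position: [0.5684, -0.3077, 0.0919]
ee_rot: [0.209, 3.134, 0.001]
force: [-0.7, -0.1, -1.3]
width: 0.107
gripper_force: 40.0
```

>>> send_rows(
  motion="1 0.005 -0.0007 0 0 0 0;1 0.004 -0.0006 0 0 0 0;1 0.003 -0.0004 0 0 0 0;1 0 0 0 0 0 0",
)

```text
clock: 28.1
position: [0.5793, -0.3096, 0.092]
ee_rot: [0.21, 3.134, 0.0]
force: [-0.3, -0.4, -1.0]
width: 0.105
gripper_force: 40.0
```

>>> send_rows(
  motion="1 0.002 -0.0003 0 0 0 0;1 0 0 0 0 0 0",
)

```text
clock: 28.35
position: [0.5812, -0.31, 0.092]
ee_rot: [0.21, 3.135, 0.0]
force: [-0.1, -0.6, -1.0]
width: 0.105
gripper_force: 40.0
```

>>> send_rows(
  motion="1 0.002 -0.0003 0 0 0 0;1 0 0 0 0 0 0",
)

```text
clock: 28.6
position: [0.5828, -0.3102, 0.0919]
ee_rot: [-0.21, -3.134, -0.0]
force: [-2.2, 0.2, 0.6]
width: 0.105
gripper_force: 40.0
```

>>> send_rows(
  motion="1 0.001 -0.0001 0 0 0 0;1 0 0 0 0 0 0",
)

```text
clock: 28.85
position: [0.5831, -0.3102, 0.0917]
ee_rot: [-0.21, -3.132, -0.0]
force: [-5.2, 0.9, 2.5]
width: 0.107
gripper_force: 40.0
```

>>> send_rows(
  motion="1 0.001 -0.0001 0 0 0 0;1 0 0 0 0 0 0",
)

```text
clock: 29.1
position: [0.5834, -0.3103, 0.0916]
ee_rot: [-0.21, -3.13, -0.0]
force: [-8.1, 3.1, 2.9]
width: 0.107
gripper_force: 40.0
```

Contact force rises with no further advance, so the shoulder is on the jaw. I'll release, retreat and go look at the knob.

>>> send_rows(
  motion="1 -0.0015 0.0002 -0.001 0 0 0;1 0 0 0 0 0 0;0.5 0 0 0 0 0 0;0.5 0 0 0 0 0 0;0.5 0 0 0 0 0 0",
)

```text
clock: 29.72
position: [0.5842, -0.3103, 0.0913]
ee_rot: [0.21, 3.133, -0.0]
force: [-0.3, -0.2, 0.8]
width: 0.385
gripper_force: 0.0
```

>>> send_rows(
  motion="0.5 0 0 0.05 0 0 0;0.5 0 0 0.06 0 0 0;0.5 0 0 0.06 0 0 0;0 0 0 0.06 0 0 0;0 0.005 0.042 0 0 0 -10",
)

```text
clock: 30.35
position: [0.5902, -0.2716, 0.3263]
ee_rot: [0.494, 3.093, -0.004]
force: [1.0, 0.5, -1.8]
width: 0.67
gripper_force: 0.0
```

>>> send_rows(
  motion="0 0.006 0.042 0 0 0 -10;0 0.006 0.042 0 0 0 -10;0 0.006 0.042 0 0 0 -10;0 0.006 0.042 0 0 0 -10;0 0.006 0.042 0 0 0 -10",
)

```text
clock: 30.98
position: [0.6189, -0.0567, 0.3213]
ee_rot: [1.756, 2.604, 0.001]
force: [0.3, 0.3, 0.6]
width: 0.998
gripper_force: 0.0
```

>>> send_rows(
  motion="0 0.006 0.042 0 0 0 -10;0 0.006 0.042 0 0 0 -10;0 0.006 0.042 0 0 0 -10;0 0.006 0.042 0 0 0 -10;0 0.006 0.042 0 0 0 -10",
)

```text
clock: 31.6
position: [0.6488, 0.1533, 0.3212]
ee_rot: [2.692, 1.618, 0.001]
force: [0.9, -0.3, 0.0]
width: 1.0
gripper_force: 0.0
```

>>> send_rows(
  motion="0 0.006 0.038 0 0 0 -10;0 0 0 0 0 0 0;0 0 0 0 0 0 0;0 0 0 0 0 0 0",
)

```text
clock: 32.1
position: [0.655, 0.1881, 0.3211]
ee_rot: [2.82, 1.384, -0.0]
force: [-0.0, -0.2, 0.3]
width: 1.001
gripper_force: 0.0
```

```bash
python3 - <<'E'
from h import *
st(); im,d,m=cap('wrist'); P=cloud(d,m); cv2.imwrite('pics/w8.png',im); np.savez('w8.npz',im=im,d=d,V=m['view'])
bar(P,.083,.097,amin=80); bar(P,.04,.05,amin=200); bar(P,.051,.066,amin=200)
im,d,m=cap('top'); P=cloud(d,m); z=P[...,2]; np.savez('t4.npz',im=im,d=d)
k=(z>.045)&(z<.065); k[:,:355]=0; k[:,410:]=0;k[:160]=0;k[205:]=0
for c,ce,n in comps(k,15): print('grip',ce,n,rect(P[c]),P[c].mean(0).round(4))
k=(z>.012)&(z<.024); k[:,:355]=0; k[:,410:]=0;k[:160]=0;k[205:]=0
for c,ce,n in comps(k,15): print('foot',ce,n,rect(P[c]),P[c].mean(0).round(4))
E
```

```text
t 32.1 pos [655.  188.1 321.1] yaw_y -37.72 tilt [ 0.0003 -0.0007] w 1.001 j7 -1.15
band 0.083 px [354.  15.] 277 z 0.0861 rect [811.7 276.8  15.4  16.1  65. ] mean [811.5 276.9  86.1]
band 0.083 px [180.  28.] 495 z 0.0941 rect [675.5 367.1  20.2  20.5  22. ] mean [676.2 366.   93.5]
band 0.083 px [373.  35.] 251 z 0.0862 rect [816.9 251.6  15.1  15.7 -34.8] mean [816.7 251.6  86.2]
band 0.083 px [392.  55.] 245 z 0.0863 rect [822.1 226.   15.5  16.1 -51.6] mean [821.8 226.3  86.2]
band 0.083 px [410.  73.] 238 z 0.0862 rect [827.1 200.9  15.3  16.3  73.8] mean [827.  201.   86.2]
band 0.083 px [277. 186.] 488 z 0.0899 rect [653.8 190.2  14.   41.6 -42.6] mean [654.5 191.   89.8]
band 0.083 px [407. 180.] 389 z 0.0865 rect [770.2 106.7  28.2  37.3 -65.3] mean [768.9 110.7  87. ]
band 0.04 px [366.  53.] 851 z 0.0407 rect [818.7 239.   21.6 108.9  12.1] mean [816.3 240.2  41.5]
band 0.04 px [266. 179.] 4666 z 0.0462 rect [643.2 191.9 100.5 109.   80.3] mean [641.4 196.6  46.1]
band 0.051 px [212.  42.] 264 z 0.0591 rect [688.6 348.5   9.8  67.   75.1] mean [689.3 347.6  58.9]
band 0.051 px [109. 109.] 875 z 0.0638 rect [5.564e+02 3.671e+02 1.110e+01 7.790e+01 2.000e-01] mean [557.8 366.8  62.5]
band 0.051 px [277. 177.] 1827 z 0.0528 rect [654.1 190.2  65.6  65.6  50.9] mean [655.7 192.8  55. ]
band 0.051 px [387. 169.] 285 z 0.0585 rect [765.3 116.2  28.7  59.7 -63.9] mean [762.9 123.4  58.4]
band 0.051 px [166. 232.] 466 z 0.0601 rect [501.7 221.5  10.6  76.8 -78.6] mean [505.3 222.2  59.9]
band 0.051 px [ 10. 244.] 300 z 0.0584 rect [322.9 337.3  11.3  44.8   0.7] mean [325.4 336.4  57.3]
grip [387.33333333 163.03472222] 144 [ 6.119e+02 -3.160e+02  2.420e+01  7.680e+01 -3.000e-01] [ 0.6147 -0.3195  0.047 ]
grip [383.84375 175.     ] 64 [ 580.9 -309.2   10.4   39.    81.9] [ 0.5809 -0.3087  0.0543]
foot [379.53398058 176.87864078] 206 [ 581.9 -305.2   51.4   52.4   -7. ] [ 0.5807 -0.3066  0.017 ]
```

View pics/w8.png

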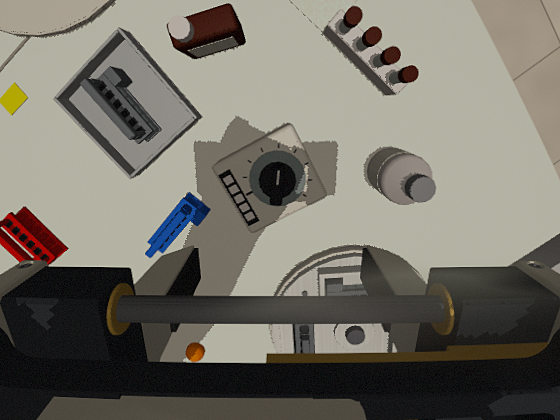

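The wrist view shows the knob at (277,180) px with its white line pointing up. Knob centre is (0.6538,0.1902), the bar lies at 47.4° and box x at -9.7°, so it sits about 123° (2.15 rad) from zero. The top depth confirms the blade lies flat at its target. I'll grip the knob next.

>>> send_rows(
  motion="0.5 -0.0012 0.002 -0.04 0 0 -4.9;0.5 0 0 -0.06 0 0 0;0.5 0 0 -0.06 0 0 0;0.5 0 0 -0.03 0 0 0;0.5 0 0 0 0 0 0",
  force=30,
)

```text
clock: 32.83
position: [0.6522, 0.1903, 0.1286]
ee_rot: [-2.876, -1.263, 0.008]
force: [-0.0, 0.5, 0.4]
width: 0.523
gripper_force: 0.0
```

>>> send_rows(
  motion="0.5 0 0 0 0 0 0;1 0 0 0 0 0 0;1 0 0 0 0 0 0;1 0 0 0 0 0 0;1 0 0 0 0 0 0",
)

```text
clock: 33.45
position: [0.6536, 0.1918, 0.1314]
ee_rot: [2.876, 1.264, 0.001]
force: [-2.0, -1.0, 2.6]
width: 0.151
gripper_force: 30.0
```

```bash
python3 -c "
from h import *
s=st();print(s['force'],s['ft_torque'],s['gripper_force'])"
```

```text
t 33.45 pos [653.6 191.8 131.4] yaw_y -42.56 tilt [0.0004 0.0001] w 0.151 j7 -1.28
[-2.03196128 -0.96359106  2.56504436] [-0.07929581  0.11623749 -0.04490503] 29.997575283050537
```

>>> send_rows(
  motion="1 0 -0.0005 0 0 0 9;1 0 -0.0005 0 0 0 9;1 0 0 0 0 0 9;1 0 0 0 0 0 9;1 0 0 0 0 0 9",
)

```text
clock: 34.08
position: [0.6535, 0.1917, 0.1314]
ee_rot: [-2.167, -2.274, -0.002]
force: [-0.7, 2.2, 0.8]
width: 0.149
gripper_force: 30.0
```

>>> send_rows(
  motion="1 0 0 0 0 0 9;1 0 0 0 0 0 9;1 0 0 0 0 0 9;1 0 0 0 0 0 9;1 0 0 0 0 0 9",
)

```text
clock: 34.7
position: [0.6534, 0.1917, 0.1314]
ee_rot: [-1.132, -2.93, -0.002]
force: [-1.7, 1.4, 0.8]
width: 0.151
gripper_force: 30.0
```

>>> send_rows(
  motion="1 0 0 0 0 0 9;1 0 0 0 0 0 9;1 0 0 0 0 0 9;1 0 0 0 0 0 3;1 0 0 0 0 0 0",
)

```text
clock: 35.33
position: [0.6533, 0.1916, 0.1314]
ee_rot: [-0.344, -3.123, -0.002]
force: [-1.0, 2.8, 2.5]
width: 0.15
gripper_force: 30.0
```

```bash
python3 -c "
from h import *
s=st();print(s['force'],s['ft_torque'],s['gripper_force'])"
```

```text
t 35.33 pos [653.3 191.6 131.4] yaw_y 77.44 tilt [0.0001 0.0015] w 0.15 j7 0.51
[-1.03666805  2.80018531  2.46004162] [0.62688989 0.15345372 0.04053221] 29.999705851078033
```

>>> send_rows(
  motion="1 0 0 0 0 0 2;1 0 0 0 0 0 1.5;1 0 0 0 0 0 0",
)

```text
clock: 35.7
position: [0.6534, 0.1916, 0.1314]
ee_rot: [0.247, 3.132, 0.002]
force: [-3.1, 4.8, 4.6]
width: 0.149
gripper_force: 30.1
```

```bash
python3 -c "
from h import *
s=st();print(s['force'],s['ft_torque'])"
```

```text
t 35.7 pos [653.4 191.6 131.4] yaw_y 80.98 tilt [0.0001 0.0014] w 0.149 j7 0.56
[-3.12558658  4.82007102  4.63634468] [ 1.14606111  0.35797429 -0.43642434]
```

>>> send_rows(
  motion="1 0 0 0 0 0 1.5;1 0 0 0 0 0 0",
)

```text
clock: 35.95
position: [0.6534, 0.1915, 0.1314]
ee_rot: [0.206, 3.135, 0.002]
force: [-2.0, 5.3, 4.6]
width: 0.156
gripper_force: 30.7
```

```bash
python3 -c "
from h import *
s=st();print(s['force'],s['ft_torque'])"
```

```text
t 35.95 pos [653.4 191.5 131.4] yaw_y 82.47 tilt [0.0002 0.0015] w 0.156 j7 0.58
[-2.03104186  5.28867966  4.58269514] [ 1.20039797  0.37268856 -0.66619061]
```

The stop is reached (torque rising, jaws being wedged open). I'll release, retreat and check everything.

>>> send_rows(
  motion="1 0 0 0 0 0 -1;1 0 0 0 0 0 0;0.5 0 0 0 0 0 0;0.5 0 0 0 0 0 0;0.5 0 0 0 0 0 0",
)

```text
clock: 36.58
position: [0.6536, 0.1898, 0.1306]
ee_rot: [-0.235, -3.133, 0.002]
force: [-0.4, -0.0, 0.3]
width: 0.429
gripper_force: 0.0
```

>>> send_rows(
  motion="0.5 0 0 0.04 0 0 0;0.5 0 0 0.05 0 0 0;0 0 0 0.05 0 0 0;0 0 0 0.05 0 0 0;0 0 0 0 0 0 0",
)

```text
clock: 37.2
position: [0.6545, 0.1918, 0.3257]
ee_rot: [0.235, 3.126, 0.005]
force: [-0.4, 1.0, -0.6]
width: 0.781
gripper_force: 0.0
```

>>> send_rows(
  motion="0 0 0 0 0 0 0;0 0 0 0 0 0 0",
)

```text
clock: 37.45
position: [0.6532, 0.1901, 0.3194]
ee_rot: [-0.235, -3.131, 0.002]
force: [0.1, 1.0, -0.5]
width: 0.976
gripper_force: 0.0
```

```bash
python3 - <<'E'
from h import *
st(); im,d,m=cap('wrist'); P=cloud(d,m); bar(P,.083,.097,amin=200); bar(P,.04,.05,amin=1000)
im,d,m=cap('top'); P=cloud(d,m); z=P[...,2]; cv2.imwrite('pics/t5.png',cv2.resize(im[60:290,100:460],None,fx=2.2,fy=2.2))
def r(n,a,b,c0,c1,lo,hi):
    k=(z>lo)&(z<hi); q=np.zeros_like(k); q[a:b,c0:c1]=k[a:b,c0:c1]
    for c,ce,nn in comps(q,15): print(n,ce.round(),nn,rect(P[c]),P[c].mean(0).round(4))
r('grip',160,205,355,410,.05,.065); r('nestbars',120,220,240,345,.08,.1); r('tray',160,200,110,160,.055,.08)
E
```

```text
t 37.45 pos [653.2 190.1 319.4] yaw_y 81.43 tilt [-0.0021 -0.0013] w 0.976 j7 0.68
band 0.083 px [ 59. 110.] 866 z 0.0898 rect [536.8 -22.8  10.9  78.7 -34. ] mean [536.8 -21.4  89.3]
band 0.083 px [282. 188.] 494 z 0.0899 rect [652.4 191.2  13.9  41.   81.3] mean [651.6 191.1  89.7]
band 0.083 px [110. 201.] 727 z 0.0898 rect [640.5  -1.4  11.   78.3  55.7] mean [638.7   1.2  89.2]
band 0.083 px [447. 186.] 360 z 0.0939 rect [675.3 366.5  19.7  20.   14.7] mean [674.2 365.4  92.8]
band 0.04 px [ 65. 115.] 3316 z 0.0479 rect [539.7 -65.2 111.7 204.2  11.2] mean [538.9 -47.1  47.1]
band 0.04 px [282. 163.] 4926 z 0.0462 rect [642.9 192.2  99.1 110.5  80.2] mean [632.7 193.8  46.1]
band 0.04 px [141. 195.] 1552 z 0.048 rect [645.    3.2  56.5 104.3  57.7] mean [645.9  17.1  47.4]
band 0.04 px [ 51. 224.] 2075 z 0.0477 rect [ 668.  -109.2   61.5  108.8  -30.9] mean [ 665.6 -112.6   46.7]
grip [384. 175.] 61 [ 580.9 -309.3   10.2   39.3   80.5] [ 0.5809 -0.309   0.0549]
nestbars [271. 145.] 98 [646.   -5.   10.5  61.6  55.5] [ 0.646  -0.0057  0.0899]
tray [129. 177.] 120 [555.5 367.5  10.6  77.4   1. ] [0.5554 0.3668 0.0634]
```

View pics/t5.png

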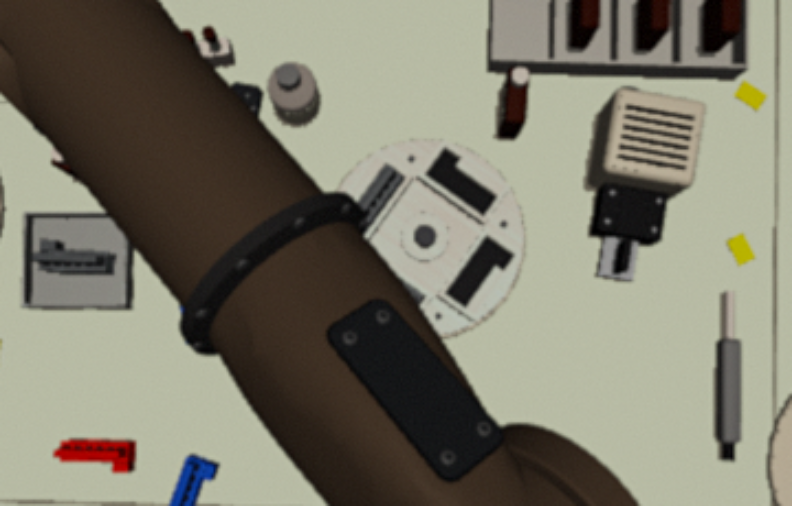

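The last view shows the blade in the photometer at (620,258) px, the spent segment in the tray at (75,258), and both new segments in their nests. The knob bar is within about 1° of the box axis, so I'll hand it in.

```bash
python3 -c "
from cell import arm
print(arm.sign_off())"
```

```text
the job is handed in; nothing more can be done
None
```

The job is handed in, with no verdict shown: by my last measurements the spent segment is in the waste tray, both new segments are fully down in nests, the knob is at its zero stop and the blade's shoulder is on the jaw.

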